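# Clamp the flange in the inspection fixture

### The arm

A 6-joint arm with a two-finger parallel gripper is mounted at the origin on the work surface. World frame = base frame: x ahead of the robot, y to its left, z up, the work surface at z = 0. Lengths are in m, angles in degrees, forces in N, time in s.
With the tool pointing down it reaches from about 0.325 to 0.75 m from the base axis. Payload 7.6 kg.
Tool frame: the origin (TCP) lies at the very end of the fingers, on their centre line; the grasp point (between the pads) lies 19 mm behind it (manip.grip_depth is the distance from the TCP to the grasp point, in m); z points along the fingers, y is the direction in which the jaws open and shut (so a half turn about z gives the same grasp; the last joint's range is limited). The gripper opens to 85 mm and grips with 20 to 120 N. Pads are 22 mm wide; open, the fingers measure 114 mm over their backs; the gripper's body (76 mm by 85 mm) begins 54 mm behind the grasp point. The pads swing forward as they close: fully open they stand 13 mm farther back than shut.
Start: joints at [70.915, 2.991, 80.254, -0, 96.75, -4.028], TCP at [0.136, 0.507, 0.231] pointing down, gripper open.
Joint ranges: [-166.34, 166.34], [-52.06, 124.39], [6.96, 135.62], [-60.46, 240.46], [14.63, 156.25], [-167.68, 167.68]. Speed limits (degrees/s): [147.25, 147.25, 172.46, 180, 180, 180].

### API

Orientations are given as a 3x3 rotation matrix whose columns are the frame's x, y, z axes.
In Python, from rig import manip, snapshot, order gives the robot as it stands.
- The arm moves only by the shell command python3 -m jog 'ROWS'. ROWS is JSON, a list that holds one entry, the list of rows, each a list of 7 numbers: the finger opening in mm, from 0 to 85.4, then the shift along the tool's x, y, z in mm, then the turn, a rotation vector about the tool's x, y, z in degrees. In form: [[[claw, x, y, z, ax, ay, az], ...]]. A call has 1 to 20 rows; each row is the pose to reach, as a shift and turn from the pose measured when the call began, along the tool's axes at that moment; what a row does not reach only later rows make up. A row lasts 1/12 s, in which the tool goes at most 41.7 mm and 7.16 degrees, less where a joint would pass 70% of its speed; a pose out of reach is approached as far as the arm can. A call with a gripper value outside its range is refused whole. The fingers move at their own pace and stop on an object; the grip force is fixed at half the most. Time passes only in rows, so rows that repeat a pose let the fingers close. It gives the time, the measured TCP pose, the force and the opening at its end, in the units of the state.
- manip.read_state(): the state, without advancing time (a new reading comes with each control period).
- snapshot(name): name is "scene" or "top" or "wrist"; returns a dict with "frame" (400x640x3 uint8, red, green, blue), "z_map" (400x640 float32, m along the optical axis (not along the pixel's ray), 0 where there is no reading), "vertical_fov" (degrees; the focal length in pixels is half the picture's height over the tangent of half this angle, whatever the lens; pixels are square), "cx", "cy" (the principal point, pixels), "extrinsics" (4x4, takes a point from world to camera coordinates); the wrist camera has in their place "hand_eye" (4x4, takes a point from camera to tool coordinates, whose origin is the TCP and whose axes are the flange's). Camera axes: x right, y up, looking along -z (the intrinsics and any distortion apply to the point x, -y, -z); pixel columns grow to the right and rows downward; lengths in m; the calibration is good to about 2 mm. A picture is of the moment at which its call begins: read the wrist's pose just before it.
- order.close_job(): hands the job in, once; it reports no verdict.
The state is a dict: "t": time; "joint_pos": joint angles; "joint_velocities": joint speeds; "tau": joint torques, N m; "tool_pos": TCP position; "ee_rot": TCP orientation; "force": force on the tool from outside, world axes, zero at the start; "moment": the same for the moment, N m; "finger_gap": finger opening in m.
Only numpy, scipy, OpenCV 4.12 (cv2) and the standard library are available. Lean on these libraries where they do the work, as an engineer would, in place of code of your own. Each camera call takes 0.05 s, during which the arm holds its last target.

### The job

Clamp the steel flange in the nest of the inspection fixture: with the cam lever still up, push the clamp strap round with a finger until its whole rubber foot stands over the flat top of the flange's boss, then push the cam lever all the way down. Use light pushes of a finger and grip or pick up nothing; the flange stays seated in its nest, and the other things on the bench and on the plate stay where they are.

Things in the scene. Friction and masses are not known exactly. Their poses are not given: they have to be found in the camera images.
- fixture: Inspection fixture, bolted to the bench: aluminium plate 130 x 200 x 20 thick; origin at the centre of its underside (bench level), x across its 130 side, y along its 200 side, z up. A nest ring (inner 74 dia, outer 92 dia, 7 high) stands on the plate at y = +40; the clamp's post stands at y = -40. When it yaws, all of the clamp yaws with it.
- post (a point): Point on the vertical axis of the clamp's post (fixture x 0, y -40), 70 above the bench, level with the top of the strap. The strap, its foot and the cam lever all turn together about this vertical axis.
- nest (a point): Centre of the nest on the top of the plate (fixture x 0, y +40, 20 above the bench), 80 from the post's axis.
- part: The flange to be clamped: turned stainless disc 71 dia x 9 thick with a centred boss 36 dia, 24 high in all, lying loose in the nest with 1.5 radial play; origin at the centre of its underside, on the plate. Boss top 44 above the bench.
- boss (a point): Centre of the flat top of the boss of the flange in the nest.
- swing (a joint): Angle of the strap about the post (rad). 0: the strap points from the post exactly to the nest's centre (fixture +y). It grows counter-clockwise seen from above (1.57: it points to fixture -x). Free from -0.5 to 2.1, no stop at 0; dry friction 0.12 N m, so it stays where it is left.
- strap: Dark steel clamp strap: flat level bar 16 thick, its origin on the post's axis at its underside, 54 above the bench with the lever up; its +y axis points along it to the nose. It reaches from 24 behind the axis to 94 ahead; 28 wide as far as 48 ahead, 22 wide beyond that.
- strap_side (a point): Point in the middle of the strap's section, 70 ahead of the post's axis, 62 above the bench with the lever up; a finger pushes the strap on its side face 11 to either side of it.
- pad: Round rubber foot, 16 dia, 6 high, under the strap, 80 ahead of the post's axis; origin at the centre of its face, 46.5 above the bench with the lever up (2.5 above the boss). It is sprung by 9 N/mm and takes up the last of the strap's drop.
- lever (a joint): Angle of the cam lever about its level pin, which is crosswise to the strap (rad). 0: open, the lever rises rearwards (away from the strap's nose) at 35 degrees above level. It grows as the lever is pushed down: 0.61 is level, 0.855 (14 degrees below level) the stop, fully down, which gives a little. Dry friction 0.25 N m, stays where left. The cam draws the strap down evenly, by 4.2 at 0.855; the foot meets the boss at about 0.51.
- handle: The grip end of the cam lever, from 29 to 95 from the pin: dark steel bar 16 wide, 11 thick, then the black handle. Its origin lies on the lever's pin, 83 above the bench; it moves with the lever. A finger over it, 58 behind the post's axis (away from the strap's nose), pushing straight down, carries the lever all the way; fully down, its upper side there is 75 above the bench.
- lever_tip (a point): Middle of the cam lever's black handle (20 wide, 34 long, 13 thick), 78 from the pin along the lever; the lever ends 95 from the pin.
- cam_pin (a point): Centre of the cam lever's pin, on the post's axis, 83 above the bench.
- ring_gauge: Loose steel ring 32 dia, 13 high, lying on the fixture's plate near the post; bystander; origin at the centre of its underside.
- next_part: A second, like flange lying on the bench beyond the nest; bystander; origin at the centre of its underside.
- tweezers: Steel tweezers 130 long, 7 high, lying on the bench beside the plate on its fixture -x side; bystander; y along them.
- cup_big: Clear cup 56 dia with a red lid, 46 high, on the fixture +x side; bystander; origin at the centre of its underside.
- cup_small: Clear cup 38 dia with a red lid, 42 high, on the fixture +x side; bystander; origin at the centre of its underside.
- driver: Screwdriver 160 long lying on the bench beyond the post's end of the plate; bystander; x along it.
- vial: Amber vial 34 dia, 75 high, standing beyond the nest; bystander; origin at the centre of its underside.
There are look-alikes about, which are no part of the job. What is shaped like the part but pink or yellow is not meant.

How it is judged:
By the outcome, as a careful person would: the job done as asked, in the order asked, and still so for the second after the job is handed in, with the robot touching nothing.
It also fails if it takes over 45 s, if anything falls off the work surface, if the arm or the gripper's body presses on something with over 40 N, if the wrist force passes 120 N, or if a joint passes its speed limit or range.

## Working session

There is one attempt and no reset: what is moved stays moved. The work goes in short steps, Python scripts to look and compute and a shell command to move; the robot and the scene stay as the last step left them, time stands still between calls to the robot, and variables do not carry over. Pictures are saved under pics/ and viewed, and the job is handed in when it is done.

```bash
mkdir -p pics; ls
python3 - <<'E'
from rig import manip, snapshot
import cv2,numpy as np
s=manip.read_state(); print(s)
for n in ("scene","top","wrist"):
    d=snapshot(n); np.savez(f"pics/{n}0.npz",**d); cv2.imwrite(f"pics/{n}0.png",d["frame"][...,::-1])
    print(n,{k:v for k,v in d.items() if k not in("frame","z_map")})
E
```

```text
pics
{'t': 0.0, 'joint_pos': array([ 7.09129254e+01,  3.02728513e+00,  8.03133877e+01, -1.03586649e-03,
        9.67487939e+01, -4.02809233e+00]), 'joint_velocities': array([ 0.01236682,  0.04512458,  0.10969334, -0.04404737,  0.09545889,
       -0.09102291]), 'tau': array([-2.29764533e-03, -3.81678987e+01, -3.60175931e+01, -1.40150660e-04,
        6.45500753e-03, -1.04163394e-05]), 'tool_pos': array([0.13628837, 0.50669169, 0.23046857]), 'ee_rot': array([[-9.65658306e-01,  2.59814918e-01, -4.93647083e-04],
       [ 2.59815371e-01,  9.65657174e-01, -1.48151291e-03],
       [ 9.17746930e-05, -1.55889234e-03, -9.99998781e-01]]), 'force': array([-0.57751456, -0.07431152, -1.07158744]), 'moment': array([-0.02433289, -0.00271243, -0.01677671]), 'finger_gap': 0.0853535374196918}
scene {'vertical_fov': 54.80296666575784, 'cx': 317.8928910599643, 'cy': 196.06534217893386, 'extrinsics': array([[ 0.05355228,  0.99831115, -0.02251678, -0.07691614],
       [-0.62242691,  0.05100445,  0.78101427,  0.26902654],
       [ 0.78084371, -0.02781005,  0.62410713, -1.18210716],
       [ 0.        ,  0.        ,  0.        ,  1.        ]])}
top {'vertical_fov': 46.503781858805205, 'cx': 319.49935425561193, 'cy': 196.74393583294665, 'extrinsics': array([[ 0.00163585, -0.99985815,  0.01676298,  0.03021657],
       [ 0.99439772,  0.00339816,  0.10564861, -0.55405532],
       [-0.10569059,  0.01649624,  0.99426223, -1.05097676],
       [ 0.        ,  0.        ,  0.        ,  1.        ]])}
wrist {'vertical_fov': 69.7039154358312, 'cx': 319.4054889678329, 'cy': 196.36875599763422, 'hand_eye': array([[ 3.19756827e-04,  9.47062190e-01,  3.21050006e-01,
         8.22043109e-02],
       [ 9.99999810e-01, -4.72128646e-04,  3.96755713e-04,
        -6.65260452e-04],
       [ 5.27329239e-04,  3.21049818e-01, -9.47062161e-01,
        -1.44349025e-01],
       [ 0.00000000e+00,  0.00000000e+00,  0.00000000e+00,
         1.00000000e+00]])}
```

View pics/top0.png

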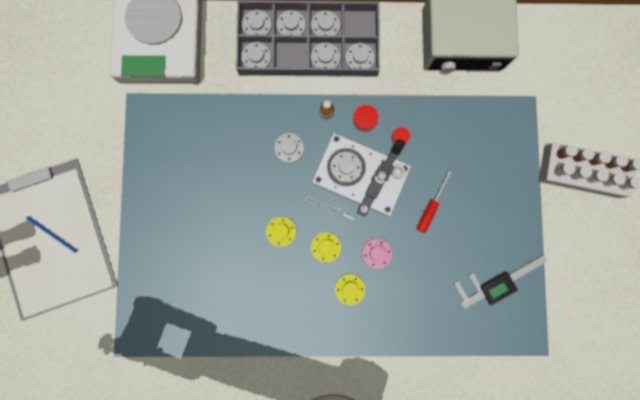

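View pics/scene0.png

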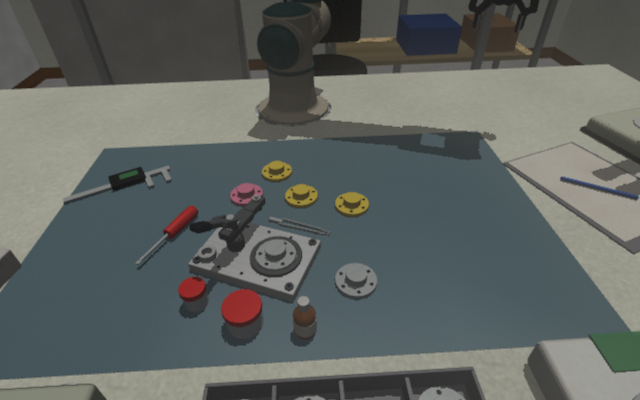

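View pics/wrist0.png

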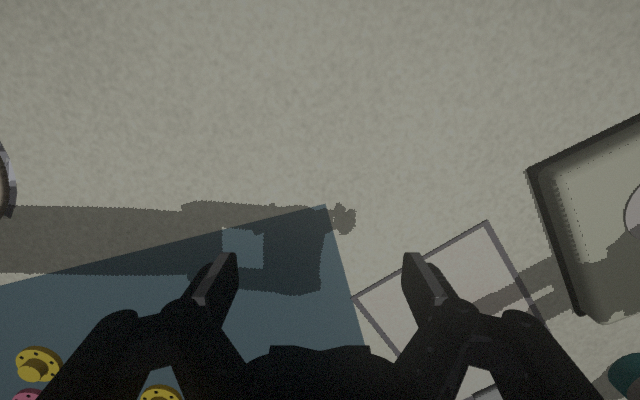

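```bash
cat > h.py <<'E'
import numpy as np
def ray(d,u,v,st=None):
    f=d["frame"].shape[0]/2/np.tan(np.radians(float(d["vertical_fov"]))/2)
    r=np.array([(u-d["cx"])/f,-(v-d["cy"])/f,-1.0])
    if "extrinsics" in d:
        E=np.array(d["extrinsics"]); R=E[:3,:3].T; return -R@E[:3,3], R@r
    H=np.array(d["hand_eye"]); o=d["R"]@H[:3,3]+d["p"]; return o,d["R"]@H[:3,:3]@r
def onz(d,u,v,z):
    o,r=ray(d,u,v); return o+r*(z-o[2])/r[2]
def proj(d,P):
    f=d["frame"].shape[0]/2/np.tan(np.radians(float(d["vertical_fov"]))/2)
    P=np.asarray(P,float)
    if "extrinsics" in d:
        E=np.array(d["extrinsics"]); c=E[:3,:3]@P+E[:3,3]
    else:
        H=np.array(d["hand_eye"]); c=H[:3,:3].T@(d["R"].T@(P-d["p"])-H[:3,3])
    return d["cx"]-f*c[0]/c[2], d["cy"]+f*c[1]/c[2]
def load(n): return dict(np.load(f"pics/{n}.npz"))
def shot(n,f):
    import cv2
    from rig import manip,snapshot
    s=manip.read_state(); d=snapshot(n)
    if n=="wrist": d["R"]=np.array(s["ee_rot"]); d["p"]=np.array(s["tool_pos"])
    np.savez(f"pics/{f}.npz",**d); cv2.imwrite(f"pics/{f}.png",d["frame"][...,::-1]); return d
E
python3 - <<'E'
from h import *; import cv2
d=load("top0")
for n,u,v,z in [("nest",347,166,.044),("post",380,178,.07),("nose",364,210,.07),("handle",399,146,.128),("c1",334,135,.02),("c2",410,163,.02),("c3",389,214,.02),("c4",313,183,.02)]:
    print(n,onz(d,u,v,z).round(4))
c=d["frame"][110:240,260:460,::-1]; cv2.imwrite("pics/topz.png",cv2.resize(c,None,fx=4,fy=4,interpolation=cv2.INTER_CUBIC))
E
```

```text
nest [ 0.6239 -0.0315  0.044 ]
post [ 0.5924 -0.1036  0.07  ]
nose [ 0.5203 -0.067   0.07  ]
handle [ 0.6531 -0.1365  0.128 ]
c1 [ 0.7025 -0.0027  0.02  ]
c2 [ 0.636  -0.1826  0.02  ]
c3 [ 0.5149 -0.131   0.02  ]
c4 [0.5873 0.0468 0.02  ]
```

View pics/topz.png

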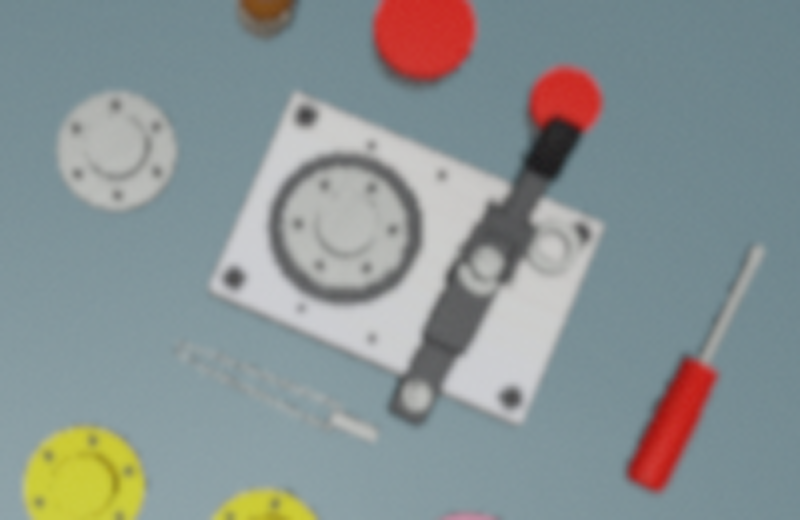

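```bash
cat >> h.py <<'E'
from scipy.spatial.transform import Rotation as Ro
def want(p,psi):
    "delta rows from current pose to p with tool down, tool x at world angle psi"
    from rig import manip
    s=manip.read_state(); R=np.array(s["ee_rot"]); a=np.radians(psi)
    x=np.array([np.cos(a),np.sin(a),0]); z=np.array([0,0,-1.]); T=np.c_[x,np.cross(z,x),z]
    return (R.T@(np.array(p)-s["tool_pos"])*1000).round(1), Ro.from_matrix(R.T@T).as_rotvec(degrees=True).round(2)
E
python3 -c "
from h import *
print(want([.58,-.10,.22],61))"
```

```text
(array([-586.1, -470.7,   11.2]), array([-5.0000e-02,  6.0000e-02,  1.0394e+02]))
```

```bash
python3 -m jog '[[[0,-586,-471,11,0,0,104],[0,-586,-471,11,0,0,104],[0,-586,-471,11,0,0,104],[0,-586,-471,11,0,0,104],[0,-586,-471,11,0,0,104],[0,-586,-471,11,0,0,104],[0,-586,-471,11,0,0,104],[0,-586,-471,11,0,0,104],[0,-586,-471,11,0,0,104],[0,-586,-471,11,0,0,104],[0,-586,-471,11,0,0,104],[0,-586,-471,11,0,0,104],[0,-586,-471,11,0,0,104],[0,-586,-471,11,0,0,104],[0,-586,-471,11,0,0,104],[0,-586,-471,11,0,0,104],[0,-586,-471,11,0,0,104],[0,-586,-471,11,0,0,104],[0,-586,-471,11,0,0,104],[0,-586,-471,11,0,0,104]]]'
python3 - <<'E'
from h import *
d=shot("wrist","w1"); print(want([.58,-.10,.22],61))
E
```

```text
t: 1.82
tool_pos: [0.58, -0.1021, 0.2181]
ee_rot: [[0.488, 0.873, -0.004], [0.873, -0.488, -0.0], [-0.002, -0.003, -1.0]]
force: [0.3, 0.3, 0.8]
finger_gap: 0.0001
(array([ 0.7, -0. , -0.9]), array([-0.11,  0.08, -0.13]))
```

View pics/w1.png

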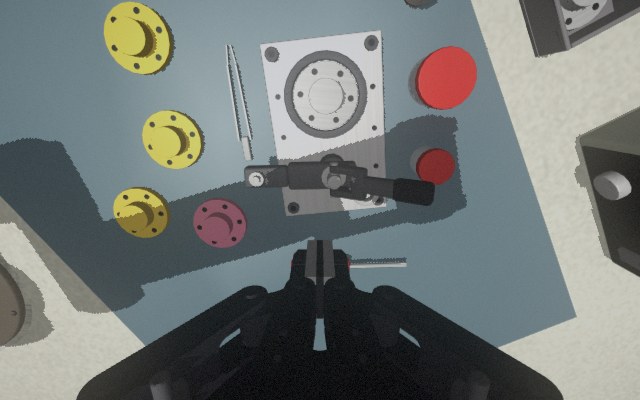

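Run:
```python
from h import *; import cv2
d=shot("wrist","w2")
c=d["frame"][20:230,225:450,::-1]; c=np.clip(c.astype(float)*1.5,0,255).astype(np.uint8); cv2.imwrite("pics/w2z.png",cv2.resize(c,None,fx=3,fy=2.8,interpolation=cv2.INTER_CUBIC)[:600])
```

```text
(no output)
```

View pics/w2z.png

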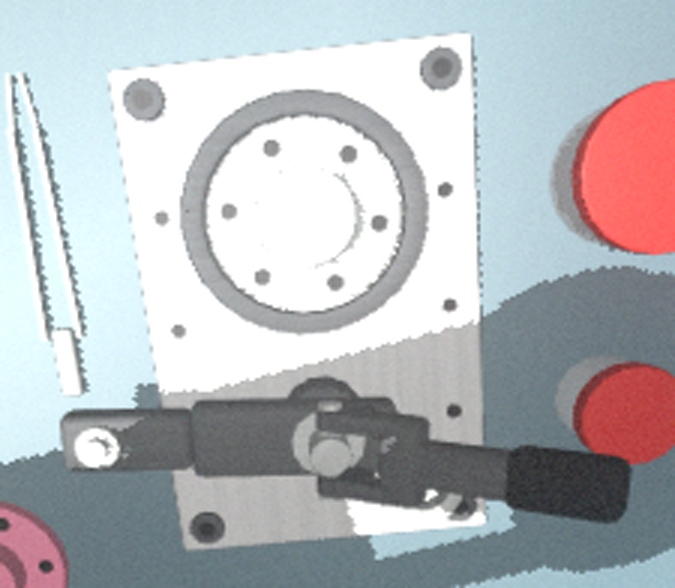

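Run:
```python
from h import *
d=load("w2")
P=lambda x,y,z: onz(d,225+x/3,20+y/2.8,z)
c=[P(*q,.02) for q in [(109,71),(470,34),(486,522),(186,549)]]
for k in c: print(k.round(4))
print("edges",*[np.linalg.norm(c[i]-c[(i+1)%4]).round(4) for i in range(4)])
ctr=sum(c)/4; fy=(c[0]+c[1]-c[2]-c[3]); fy/=np.linalg.norm(fy); fx=(c[1]+c[2]-c[0]-c[3]);fx/=np.linalg.norm(fx)
ang=lambda v: np.degrees(np.arctan2(v[1],v[0]))
print("ctr",ctr,"fy ang",ang(fy),ang(fx)+90)
n=P(304.5,211.5,.027); print("nest",n, "pred", ctr+.04*fy); print("post pred",ctr-.04*fy)
print("boss", P(308,215,.044))
a=P(62,441,.07); b=P(193,437.5,.07); print("nose",a,"step",b,np.linalg.norm(a-b),"strap ang",ang(a-b))
s=ang(a-b); u=np.array([np.cos(np.radians(s)),np.sin(np.radians(s)),0]); print("post from nose",a-.094*u)
print("strap z", [np.median(d["z_map"][y-1:y+2,x-1:x+2]) for x,y in [(270,176),(300,175)]])
for x,y in [(262,176),(300,170),(326,96),(312,130)]:
  o,r=ray(d,x,y); print((o+r*d["z_map"][y,x]).round(4))
```

```text
[0.5918 0.0484 0.02  ]
[ 0.7097 -0.003   0.02  ]
[ 0.6319 -0.185   0.02  ]
[ 0.5133 -0.1343  0.02  ]
edges 0.1286 0.198 0.129 0.1989
ctr [ 0.61163891 -0.06849102  0.02      ] fy ang 66.80585546632969 66.66386608398217
nest [ 0.62827876 -0.03006807  0.027     ] pred [ 0.62739283 -0.03172399  0.02      ]
post pred [ 0.59588499 -0.10525804  0.02      ]
boss [ 0.62836372 -0.03170449  0.044     ]
nose [ 0.51356178 -0.06009849  0.07      ] step [ 0.5545691  -0.08134476  0.07      ] 0.046184458799093095 strap ang 152.61091968521916
post from nose [ 0.59702467 -0.10334137  0.07      ]
strap z [np.float32(0.30102712), np.float32(0.30072552)]
[ 0.5317 -0.0662  0.077 ]
[ 0.5684 -0.0804  0.0733]
[ 0.6272 -0.0302  0.0462]
[ 0.596  -0.0546  0.0287]
```

```bash
cat >> h.py <<'E'
POST=np.array([.5965,-.1043])
def fing(th,off,r=.076):
    t=np.radians(th); u=np.array([np.cos(t),np.sin(t)]); q=np.array([np.sin(t),-np.cos(t)])
    return POST+r*u-off*q
E
python3 -c "
from h import *
f=fing(152.6,.032); print(f,want([*f,.12],62.6),want([*f,.058],62.6))"
```

```text
[ 0.51429964 -0.09773491] (array([-29.8, -57.9, 100. ]), array([-0.04,  0.06, -1.65])) (array([-29.7, -57.9, 162. ]), array([-0.04,  0.06, -1.65]))
```

```bash
python3 -m jog '[[[0,-30,-58,0,0,0,-1.6],[0,-30,-58,0,0,0,-1.6],[0,-30,-58,30,0,0,-1.6],[0,-30,-58,60,0,0,-1.6],[0,-30,-58,90,0,0,-1.6],[0,-30,-58,110,0,0,-1.6],[0,-30,-58,130,0,0,-1.6],[0,-30,-58,145,0,0,-1.6],[0,-30,-58,155,0,0,-1.6],[0,-30,-58,162,0,0,-1.6],[0,-30,-58,162,0,0,-1.6],[0,-30,-58,162,0,0,-1.6]]]'
python3 - <<'E'
from h import *
d=shot("wrist","w3");d=shot("scene","s3")
for th in [float(x) for x in np.linspace(152.6,112.6,11)]:
    p,r=want([*fing(th,.022),.058],th-90); print(round(th,1),p,r)
E
```

```text
t: 2.92
tool_pos: [0.5143, -0.0976, 0.0588]
ee_rot: [[0.46, 0.888, -0.0], [0.888, -0.46, -0.001], [-0.001, 0.0, -1.0]]
force: [-0.2, -0.3, 0.7]
finger_gap: -0.0001
152.6 [10.  -0.5  1.3] [ 0.09  0.03 -0.04]
148.6 [15.4 -1.9  1.3] [0.09 0.03 3.96]
144.6 [20.8 -2.9  1.3] [0.09 0.02 7.96]
140.6 [26.3 -3.4  1.3] [ 0.09  0.02 11.96]
136.6 [31.8 -3.7  1.3] [ 0.09  0.02 15.96]
132.6 [37.3 -3.5  1.3] [ 0.09  0.02 19.96]
128.6 [42.8 -2.9  1.3] [9.000e-02 1.000e-02 2.396e+01]
124.6 [48.3 -2.   1.3] [9.000e-02 1.000e-02 2.796e+01]
120.6 [53.6 -0.7  1.3] [9.000e-02 1.000e-02 3.196e+01]
116.6 [58.9  1.   1.3] [ 0.09  0.   35.96]
112.6 [64.   3.1  1.3] [ 0.09 -0.   39.96]
```

View pics/w3.png

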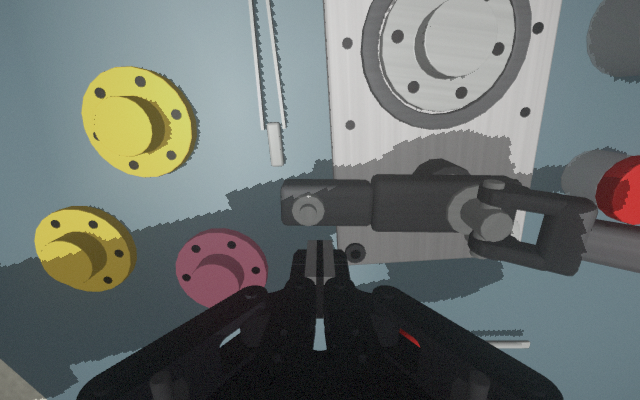

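View pics/s3.png

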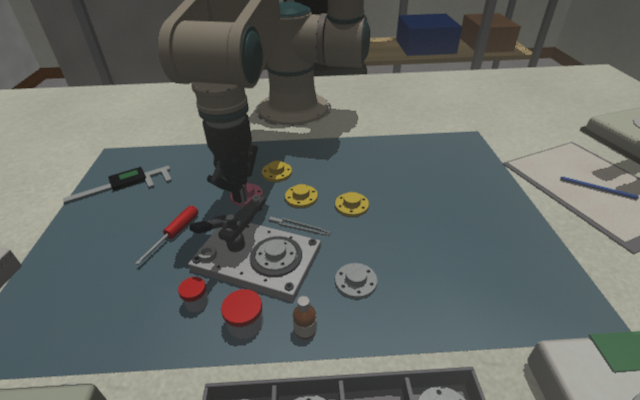

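```bash
python3 -m jog '[[[0,5,0,1,0,0,0],[0,10,-0.5,1,0,0,0],[0,12.5,-1.2,1,0,0,2],[0,15.4,-1.9,1,0,0,4],[0,18,-2.4,1,0,0,6],[0,20.8,-2.9,1,0,0,8],[0,23.5,-3.2,1,0,0,10],[0,26.3,-3.4,1,0,0,12],[0,29,-3.6,1,0,0,14],[0,31.8,-3.7,1,0,0,16],[0,34.5,-3.6,1,0,0,18],[0,37.3,-3.5,1,0,0,20],[0,40,-3.2,1,0,0,22],[0,42.8,-2.9,1,0,0,24],[0,45.5,-2.5,1,0,0,26],[0,48.3,-2,1,0,0,28],[0,51,-1.4,1,0,0,30],[0,53.6,-0.7,1,0,0,32],[0,58.9,1,1,0,0,36],[0,58.9,1,1,0,0,36]]]'
python3 - <<'E'
from h import *
d=shot("wrist","w4");d=shot("top","t4")
for th in [float(x) for x in np.linspace(116.6,68.6,13)]:
    p,r=want([*fing(th,.022),.058],th-90); print(round(th,1),p,r)
E
```

```text
t: 4.68
tool_pos: [0.5434, -0.0455, 0.0587]
ee_rot: [[0.895, 0.445, 0.002], [0.445, -0.895, -0.001], [0.001, 0.002, -1.0]]
force: [0.9, -0.1, 0.1]
finger_gap: 0.0002
116.6 [-0.4  0.3  0.5] [ 0.09 -0.05  0.11]
112.6 [ 5.  -1.1  0.5] [ 0.09 -0.05  4.11]
108.6 [10.4 -2.   0.5] [ 0.09 -0.06  8.11]
104.6 [15.9 -2.6  0.5] [ 0.08 -0.06 12.11]
100.6 [21.4 -2.8  0.5] [ 0.08 -0.06 16.11]
96.6 [27.  -2.6  0.5] [ 0.08 -0.06 20.11]
92.6 [32.5 -2.   0.5] [ 0.08 -0.07 24.11]
88.6 [37.9 -1.1  0.5] [ 0.08 -0.07 28.11]
84.6 [43.3  0.3  0.5] [ 0.07 -0.07 32.11]
80.6 [48.5  2.   0.5] [ 0.07 -0.08 36.11]
76.6 [53.6  4.   0.5] [ 0.07 -0.08 40.11]
72.6 [58.6  6.4  0.5] [ 0.07 -0.08 44.11]
68.6 [63.4  9.2  0.6] [ 0.06 -0.08 48.11]
```

View pics/w4.png

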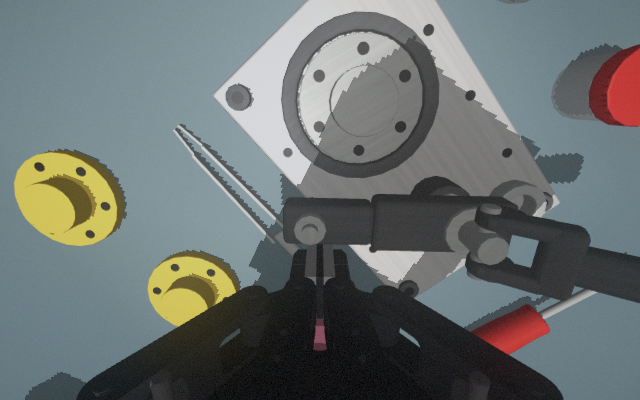

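```bash
python3 -m jog '[[[0,2.5,-0.5,0.5,0,0,2],[0,5,-1.1,0.5,0,0,4],[0,7.7,-1.6,0.5,0,0,6],[0,10.4,-2,0.5,0,0,8],[0,13.2,-2.3,0.5,0,0,10],[0,15.9,-2.6,0.5,0,0,12],[0,18.6,-2.7,0.5,0,0,14],[0,21.4,-2.8,0.5,0,0,16],[0,24.2,-2.7,0.5,0,0,18],[0,27,-2.6,0.5,0,0,20],[0,29.7,-2.3,0.5,0,0,22],[0,32.5,-2,0.5,0,0,24],[0,35.2,-1.6,0.5,0,0,26],[0,37.9,-1.1,0.5,0,0,28],[0,40.6,-0.4,0.5,0,0,30],[0,43.3,0.3,0.5,0,0,32],[0,45.9,1.1,0.5,0,0,34],[0,48.5,2,0.5,0,0,36],[0,51,3,0.5,0,0,38],[0,51,3,0.5,0,0,38]]]'
python3 - <<'E'
from h import *
d=shot("wrist","w5");d=shot("top","t5")
for th in [float(x) for x in np.linspace(78.6,64.6,8)]:
    p,r=want([*fing(th,.022),.058],th-90); print(round(th,1),p,r)
E
```

```text
t: 6.45
tool_pos: [0.5899, -0.0256, 0.058]
ee_rot: [[0.981, -0.195, 0.001], [-0.195, -0.981, -0.001], [0.001, 0.001, -1.0]]
force: [-1.2, -0.2, -0.0]
finger_gap: -0.0004
78.6 [ 0.1 -0.1 -0. ] [ 0.03 -0.09  0.23]
76.6 [ 2.8 -0.8 -0. ] [ 0.03 -0.09  2.23]
74.6 [ 5.5 -1.4 -0. ] [ 0.03 -0.09  4.23]
72.6 [ 8.2 -1.9 -0. ] [ 0.03 -0.09  6.23]
70.6 [10.9 -2.3 -0. ] [ 0.03 -0.09  8.23]
68.6 [13.7 -2.7  0. ] [ 0.02 -0.09 10.23]
66.6 [16.4 -2.9  0. ] [ 0.02 -0.1  12.23]
64.6 [19.2 -3.   0. ] [ 0.02 -0.1  14.23]
```

View pics/w5.png

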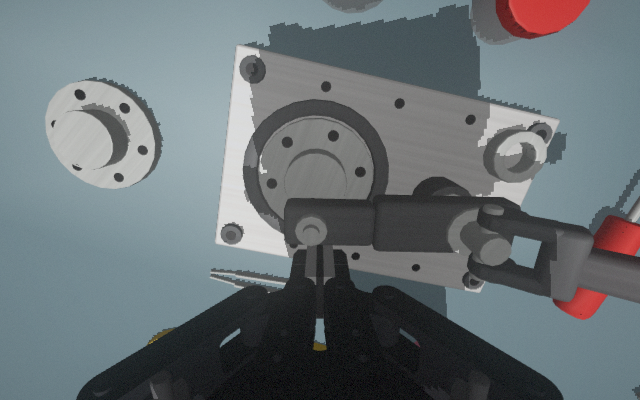

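Run:
```python
from h import *; import cv2
for n in ["w4","w5"]:
    d=load(n); c=d["frame"][150:300,260:560,::-1].astype(float); c=np.clip(c*2.5,0,255).astype(np.uint8)
    cv2.imwrite(f"pics/{n}z.png",cv2.resize(c,None,fx=2.66,fy=2.66,interpolation=cv2.INTER_CUBIC))
```

```text
(no output)
```

View pics/w5z.png

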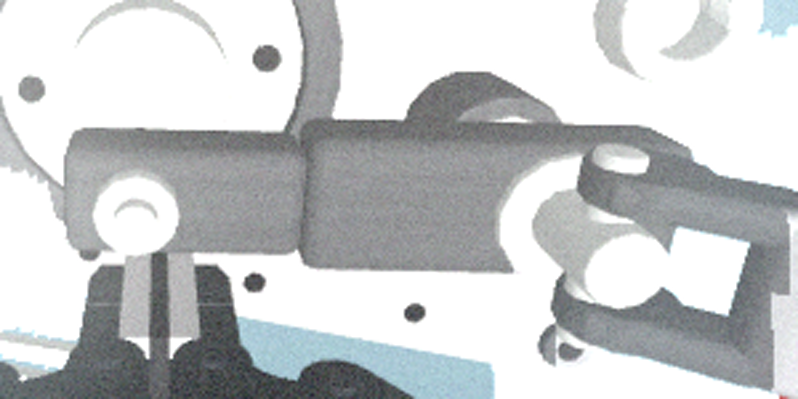

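```bash
python3 -m jog '[[[0,1.4,-0.4,0,0,0,1.2],[0,2.8,-0.8,0,0,0,2.2],[0,4.1,-1.1,0,0,0,3.2],[0,5.5,-1.4,0,0,0,4.2],[0,6.8,-1.7,0,0,0,5.2],[0,8.2,-1.9,0,0,0,6.2],[0,9.5,-2.1,0,0,0,7.2],[0,10.9,-2.3,0,0,0,8.2],[0,12.3,-2.5,0,0,0,9.2],[0,13.7,-2.7,0,0,0,10.2],[0,15,-2.8,0,0,0,11.2],[0,15.7,-2.8,0,0,0,11.7],[0,15.7,-2.8,0,0,0,11.7],[0,15.7,-2.8,0,0,0,11.7]]]'
python3 - <<'E'
from h import *
import cv2
d=shot("wrist","w6");t=shot("top","t6"); shot("scene","s6")
c=t["frame"][110:240,260:460,::-1]; cv2.imwrite("pics/t6z.png",cv2.resize(c,None,fx=4,fy=4,interpolation=cv2.INTER_CUBIC))
E
```

```text
t: 7.72
tool_pos: [0.6059, -0.0257, 0.058]
ee_rot: [[0.921, -0.388, 0.002], [-0.388, -0.921, -0.001], [0.002, 0.0, -1.0]]
force: [-1.3, -0.3, -0.5]
finger_gap: -0.0001
```

View pics/w6.png

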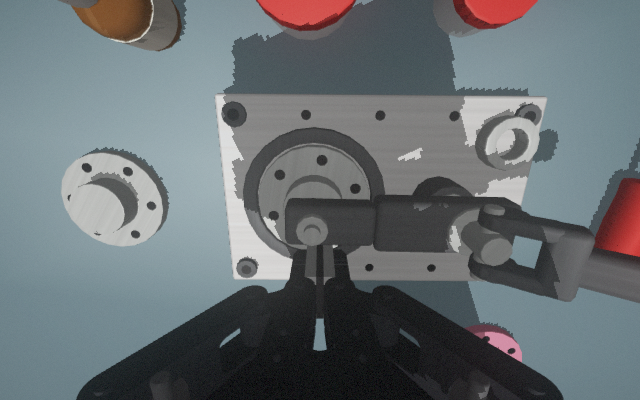

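View pics/t6z.png

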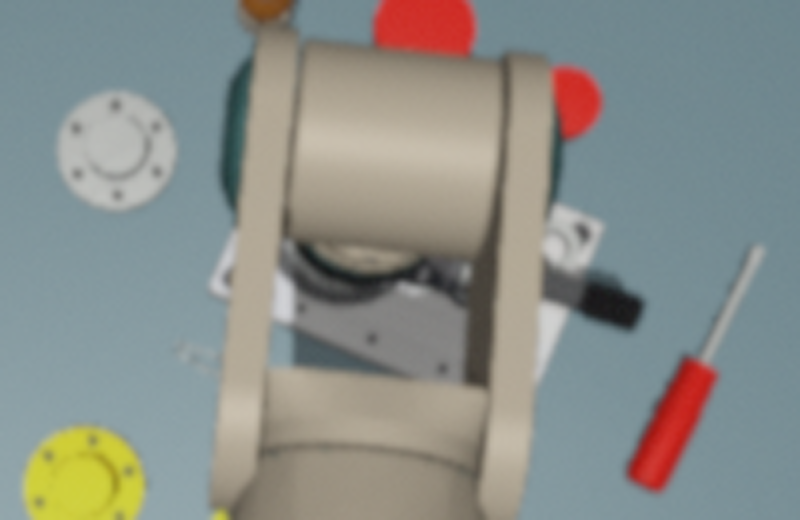

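```bash
python3 -m jog '[[[0,-6,0,0,0,0,0],[0,-14,0,0,0,0,0],[0,-24,0,-5,0,0,0],[0,-40,0,-35,0,0,0],[0,-60,20,-70,0,0,0],[0,-60,30,-105,0,0,0],[0,-60,30,-140,0,0,0],[0,-60,30,-150,0,0,0],[0,-60,30,-150,0,0,0],[0,-60,30,-150,0,0,0]]]'
python3 - <<'E'
from h import *
import cv2
d=shot("wrist","w7")
for i in range(1): pass
c=d["frame"][20:230,200:425,::-1].astype(float); c=np.clip(c*1.8,0,255).astype(np.uint8); cv2.imwrite("pics/w7z.png",cv2.resize(c,None,fx=3,fy=2.8,interpolation=cv2.INTER_CUBIC))
E
```

```text
t: 8.7
tool_pos: [0.5384, -0.0297, 0.2078]
ee_rot: [[0.922, -0.388, 0.003], [-0.388, -0.922, -0.001], [0.003, -0.0, -1.0]]
force: [-0.9, 0.1, -1.1]
finger_gap: -0.0
```

View pics/w7.png

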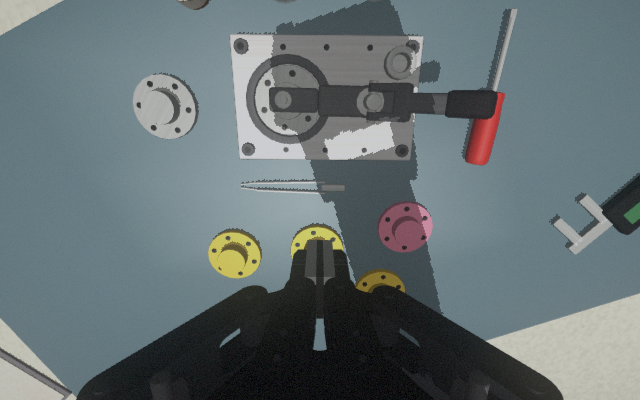

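View pics/w7z.png

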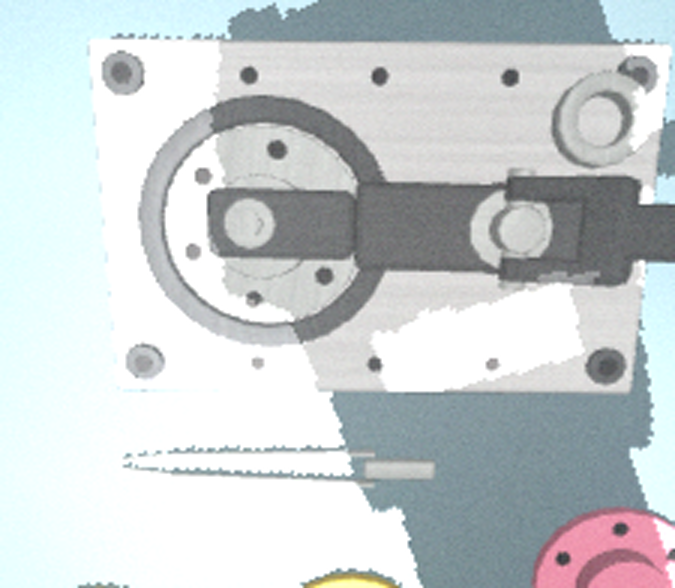

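Run:
```python
from h import *
d=load("w7")
P=lambda x,y,z: onz(d,200+x/3,20+y/2.8,z)
ang=lambda v: np.degrees(np.arctan2(v[1],v[0]))
c=[P(*q,.02) for q in [(90,40),(672,45),(630,391),(118,388)]]
ctr=sum(c)/4; fy=(c[0]+c[3]-c[1]-c[2]); fy/=np.linalg.norm(fy)
print("ctr",ctr,"fy",ang(fy), "edges",*[np.linalg.norm(c[i]-c[(i+1)%4]).round(4) for i in range(4)])
post=ctr-.04*fy; post[2]=.07;print("post",post,"nest",ctr+.04*fy,"ring",P(264,219,.027))
boss=P(262,226.5,.044); print("boss",boss,"ang from post",ang(boss-post))
a=P(209,223.5,.07); b=P(356,224.5,.07); w1,w2=P(360,182,.07),P(360,270,.07)
print("nose",a,b,np.linalg.norm(a-b),ang(a-b),"from post",ang(a-post),np.linalg.norm(a-post),"wide width",np.linalg.norm(w1-w2))
for q in [(230,190),(230,257),(330,191),(330,259)]: print(q,P(*q,.07).round(4), "lat mm",(np.cross(fy,P(*q,.07)-post)[2]*1000).round(1))
u=fy
for n,x in [("boss",boss),("nose",a),("step",b)]: print(n,"lat",np.cross(fy,x-post)[2]*1000)
```

```text
ctr [ 0.61057592 -0.06845546  0.02      ] fy 66.76073160967235 edges 0.1993 0.1285 0.1997 0.1289
post [ 0.59479305 -0.10521007  0.07      ] nest [ 0.62635879 -0.03170086  0.02      ] ring [ 0.62916818 -0.03209622  0.027     ]
boss [ 0.62632342 -0.03196959  0.044     ] ang from post 66.70789407251125
nose [ 0.6325782  -0.01976118  0.07      ] [ 0.6145756  -0.06172504  0.07      ] 0.04566244544402875 66.78055203276686 from post 66.14518257316205 0.0934303416506372 wide width 0.02782142036974988
(230, 190) [ 0.6395 -0.0303  0.07  ] lat mm -11.5
(230, 257) [ 0.6204 -0.0212  0.07  ] lat mm 9.7
(330, 191) [ 0.6273 -0.0584  0.07  ] lat mm -11.4
(330, 259) [ 0.6076 -0.0499  0.07  ] lat mm 10.1
boss lat -0.07353455728374703
nose lat -1.003736243096784
step lat -1.0195323275182107
```

```bash
python3 -c "
from h import *
print(want([.5726,-.158,.17],66.7))"
```

```text
(array([ 81.7, 104.9,  36.4]), array([ 2.000e-02,  2.000e-02, -8.954e+01]))
```

```bash
python3 -m jog '[[[0,40,50,0,0,0,-89.5],[0,82,105,0,0,0,-89.5],[0,82,105,0,0,0,-89.5],[0,82,105,0,0,0,-89.5],[0,82,105,0,0,0,-89.5],[0,82,105,0,0,0,-89.5],[0,82,105,0,0,0,-89.5],[0,82,105,0,0,0,-89.5],[0,82,105,0,0,0,-89.5],[0,82,105,0,0,0,-89.5],[0,82,105,0,0,0,-89.5],[0,82,105,0,0,0,-89.5],[0,82,105,10,0,0,-89.5],[0,82,105,20,0,0,-89.5],[0,82,105,36,0,0,-89.5],[0,82,105,36,0,0,-89.5],[0,82,105,36,0,0,-89.5]]]'
python3 - <<'E'
from h import *
d=shot("wrist","w8");print(want([.5726,-.158,.14],66.7)); shot("scene","s8")
E
```

```text
t: 10.17
tool_pos: [0.5717, -0.1577, 0.1677]
ee_rot: [[0.398, 0.917, -0.005], [0.917, -0.398, 0.001], [-0.001, -0.005, -1.0]]
force: [1.2, -0.5, 0.5]
finger_gap: 0.0
(array([ 0.1,  0.3, 29.3]), array([-0.13,  0.03, -0.12]))
```

View pics/w8.png

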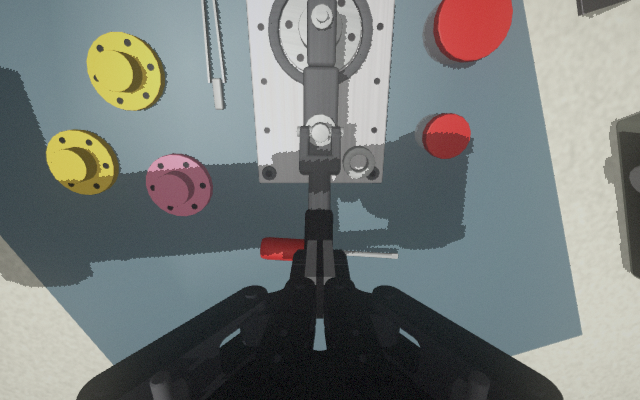

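View pics/s8.png

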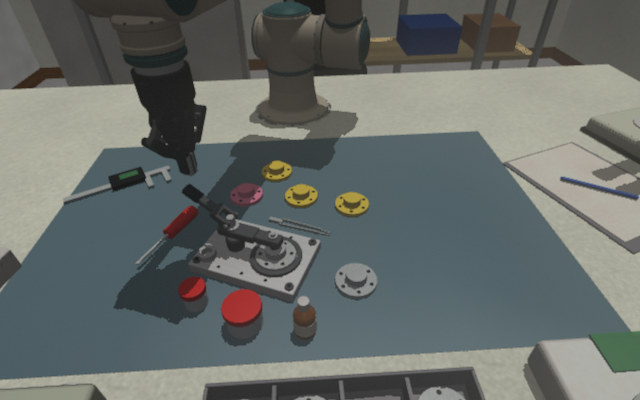

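```bash
python3 -m jog '[[[0,0,0,10,0,0,0],[0,0,0,20,0,0,0],[0,0,0,26,0,0,0],[0,0,0,29,0,0,0],[0,0,0,32,0,0,0],[0,0,0,35,0,0,0],[0,0,0,38,0,0,0],[0,0,0,41,0,0,0],[0,0,0,44,0,0,0],[0,0,0,47,0,0,0],[0,0,0,50,0,0,0],[0,0,0,53,0,0,0],[0,0,0,56,0,0,0],[0,0,0,59,0,0,0],[0,0,0,62,0,0,0],[0,0,0,65,0,0,0],[0,0,0,68,0,0,0],[0,0,0,71,0,0,0],[0,0,0,71,0,0,0]]]'
python3 - <<'E'
from h import *
d=shot("wrist","w9");print(want([.5726,-.158,.075],66.7)); shot("scene","s9")
E
```

```text
t: 11.85
tool_pos: [0.5725, -0.1581, 0.0984]
ee_rot: [[0.397, 0.918, -0.001], [0.918, -0.397, 0.0], [-0.0, -0.001, -1.0]]
force: [0.2, -0.4, 1.0]
finger_gap: -0.0
(array([-0.1,  0.2, 23.5]), array([-0.09,  0.01, -0.09]))
```

View pics/w9.png

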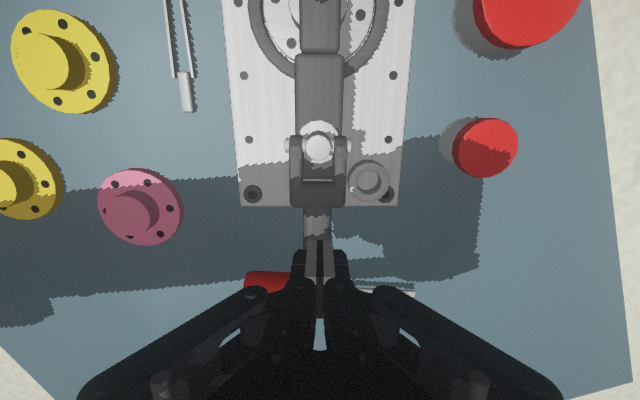

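View pics/s9.png

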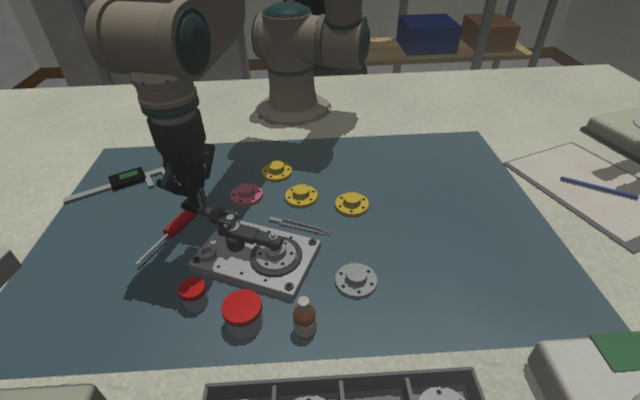

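```bash
python3 -m jog '[[[0,0,0,3,0,0,0],[0,0,0,6,0,0,0],[0,0,0,9,0,0,0],[0,0,0,12,0,0,0],[0,0,0,14,0,0,0],[0,0,0,16,0,0,0],[0,0,0,18,0,0,0],[0,0,0,20,0,0,0],[0,0,0,20,0,0,0]]]'; python3 -c "
from h import *
print(want([.5726,-.158,.075],66.7))"
```

```text
t: 12.7
tool_pos: [0.5724, -0.1577, 0.0782]
ee_rot: [[0.397, 0.918, -0.002], [0.918, -0.397, 0.001], [0.0, -0.002, -1.0]]
force: [0.3, -2.4, 2.5]
finger_gap: -0.0001
(array([-0.2,  0.3,  3.2]), array([-0.1 , -0.  , -0.09]))
```

```bash
python3 -m jog '[[[0,0,0,1,0,0,0],[0,0,0,2,0,0,0],[0,0,0,3,0,0,0],[0,0,0,3,0,0,0]]]'; python3 -m jog '[[[0,0,0,0.5,0,0,0],[0,0,0,1,0,0,0],[0,0,0,1,0,0,0]]]'
```

```text
t: 13.03
tool_pos: [0.5727, -0.1576, 0.0758]
ee_rot: [[0.397, 0.918, -0.001], [0.918, -0.397, 0.001], [0.0, -0.001, -1.0]]
force: [-0.7, -1.9, 6.8]
finger_gap: -0.0001
t: 13.28
tool_pos: [0.5728, -0.1576, 0.0757]
ee_rot: [[0.397, 0.918, -0.001], [0.918, -0.397, 0.001], [0.0, -0.001, -1.0]]
force: [-3.4, -2.4, 9.0]
finger_gap: -0.0001
```

```bash
python3 -m jog '[[[0,0,0,1,0,0,0],[0,0,0,2,0,0,0],[0,0,0,2,0,0,0]]]'; python3 -m jog '[[[0,0,0,1,0,0,0],[0,0,0,2,0,0,0],[0,0,0,2,0,0,0]]]'
```

```text
t: 13.53
tool_pos: [0.573, -0.1577, 0.0755]
ee_rot: [[0.397, 0.918, 0.0], [0.918, -0.397, 0.0], [0.0, 0.0, -1.0]]
force: [-5.3, -1.6, 13.3]
finger_gap: 0.0001
t: 13.78
tool_pos: [0.5731, -0.1578, 0.0755]
ee_rot: [[0.397, 0.918, 0.001], [0.918, -0.397, -0.0], [0.0, 0.001, -1.0]]
force: [-6.7, -0.7, 15.2]
finger_gap: -0.0
```

```bash
python3 -m jog '[[[0,0,0,1.5,0,0,0],[0,0,0,3,0,0,0],[0,0,0,4,0,0,0],[0,0,0,4,0,0,0]]]'; python3 -c "
from h import *
shot('scene','s10');shot('wrist','w10')"
```

```text
t: 14.12
tool_pos: [0.5738, -0.1581, 0.0751]
ee_rot: [[0.396, 0.918, 0.004], [0.918, -0.396, -0.001], [0.0, 0.004, -1.0]]
force: [-9.5, 0.1, 22.5]
finger_gap: 0.0002
```

View pics/w10.png

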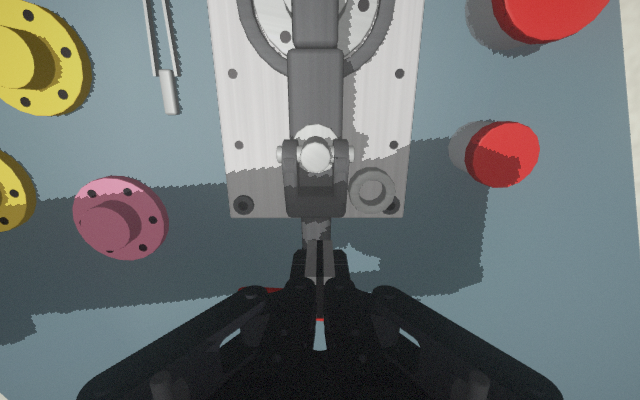

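```bash
python3 -m jog '[[[0,0,0,-2,0,0,0],[0,0,0,-5,0,0,0],[0,0,0,-15,0,0,0],[0,0,0,-40,0,0,0],[0,0,0,-75,0,0,0],[0,0,0,-110,0,0,0],[0,-20,0,-130,0,0,0],[0,-60,0,-130,0,0,0],[0,-60,0,-130,0,0,0],[0,-60,0,-130,0,0,0]]]'; python3 -c "
from h import *
import cv2
d=shot('wrist','w11');t=shot('scene','s11');
c=t['frame'][180:300,160:330,::-1]; cv2.imwrite('pics/s11z.png',cv2.resize(c,None,fx=4,fy=4,interpolation=cv2.INTER_CUBIC))"
```

```text
t: 15.05
tool_pos: [0.5488, -0.2141, 0.2048]
ee_rot: [[0.399, 0.917, 0.003], [0.917, -0.399, -0.0], [0.001, 0.003, -1.0]]
force: [0.7, 0.9, 0.3]
finger_gap: 0.0002
```

View pics/w11.png

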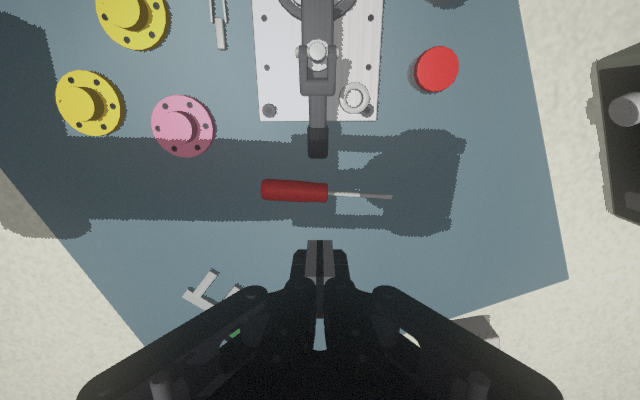

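View pics/s11z.png

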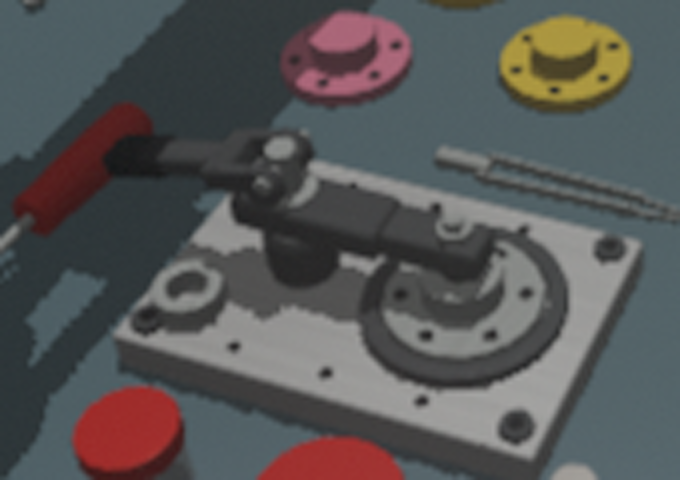

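Run:
```python
from h import *
d=load("w11")
u=np.array([np.cos(np.radians(66.7)),np.sin(np.radians(66.7))])
for x,y in [(317,110),(317,120),(317,132),(317,140),(317,150)]:
    o,r=ray(d,x,y); p=o+r*np.median(d["z_map"][y-1:y+2,x-1:x+2]); b=-(p[:2]-POST)@u; 
    print(p.round(4),"behind",b.round(4),"expected top",(0.075-(b-.058)*np.tan(np.radians(14))).round(4))
print(want([.5384,-.0297,.2078],-22.8))
```

```text
[ 0.5767 -0.147   0.0791] behind 0.047 expected top 0.0777
[ 0.5732 -0.1551  0.0772] behind 0.0559 expected top 0.0755
[ 0.5688 -0.1651  0.0758] behind 0.0668 expected top 0.0728
[ 0.5656 -0.1722  0.073 ] behind 0.0746 expected top 0.0709
[ 0.5616 -0.1813  0.0709] behind 0.0845 expected top 0.0684
(array([163.4, -82.5,  -3.6]), array([ 4.000e-02, -1.300e-01,  8.945e+01]))
```

```bash
python3 -m jog '[[[0,40,-20,-5,0,0,7],[0,80,-40,-5,0,0,14],[0,120,-60,-5,0,0,21],[0,163,-82,-5,0,0,89],[0,163,-82,-5,0,0,89],[0,163,-82,-5,0,0,89],[0,163,-82,-5,0,0,89],[0,163,-82,-5,0,0,89],[0,163,-82,-5,0,0,89],[0,163,-82,-5,0,0,89],[0,163,-82,-5,0,0,89],[0,163,-82,-5,0,0,89],[0,163,-82,-5,0,0,89],[0,163,-82,-5,0,0,89],[0,163,-82,-5,0,0,89],[0,163,-82,-5,0,0,89]]]'; python3 -c "
from h import *
import cv2
d=shot('wrist','w12')
c=d['frame'][20:230,200:425,::-1].astype(float); c=np.clip(c*1.8,0,255).astype(np.uint8); cv2.imwrite('pics/w12z.png',cv2.resize(c,None,fx=3,fy=2.8,interpolation=cv2.INTER_CUBIC))"
```

```text
t: 16.48
tool_pos: [0.5387, -0.0296, 0.2089]
ee_rot: [[0.926, -0.377, 0.001], [-0.377, -0.926, 0.001], [0.001, -0.001, -1.0]]
force: [0.2, -0.4, 0.2]
finger_gap: -0.0003
```

View pics/w12z.png

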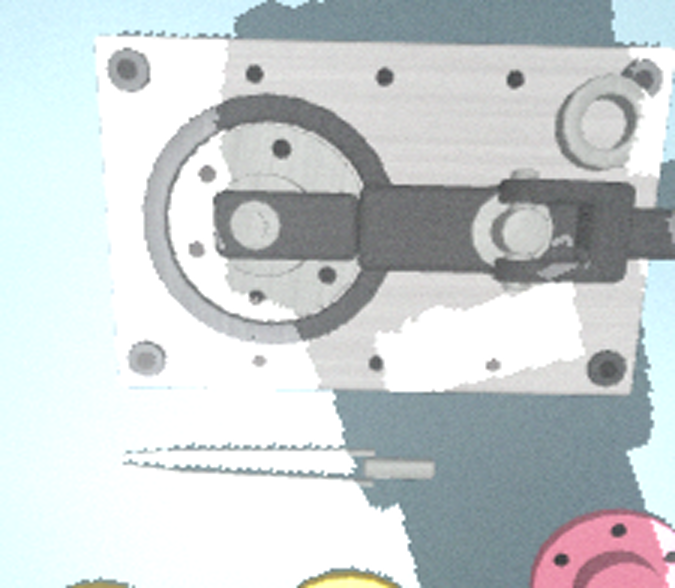

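The strap sits centred over the boss: the boss circle shows evenly above and below it at about (265,226) in the zoomed view. The lever is down, and the ring gauge and tweezers have not moved.

```bash
python3 -c "
from rig import order
print(order.close_job())"
```

```text
the job is handed in; nothing more can be done
None
```

The flange is clamped and the job is handed in, at about 16.5 s on the robot's clock. With the lever still up, I pushed the strap round about 86° with the closed fingers. I then pressed the cam lever straight down to its stop.

**Foot over the boss:** before the lever went down, the strap's nose measured about 1 mm to one side of the line from post to boss. The foot can be up to 10 mm off centre and still lie wholly on the boss. I did not measure it again after clamping, but the last wrist picture still shows the strap centred on the boss.

**Lever fully down:** the fingers stopped at about 75 mm above the bench, where the force rose to 22.5 N with almost no further travel. The depth readings on the lever came out 1.5–3 mm above the expected fully-down height. I put that down to a similar high reading seen earlier on the strap and boss. The slope they gave, about 12–15°, agrees with the 14° stop.

**Everything else:** the flange is in its nest, and the ring gauge and tweezers are where they were in the last pictures. The other bystanders look unmoved by eye, but I did not measure them. The robot was clear of everything when I handed in.

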